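# Show a quartz cuvette to the inspection camera

### The job

Flip the hinged light cover of the cuvette holder fully open, draw the quartz cuvette straight up out of its well, gripping it lightly (about 10 N) and only by its two frosted sides, and present it to the inspection camera: upright in the air on the lens axis, midway between lens front and backlight, with the clear windows square to the lens and the window point 15 mm above its foot at lens height. Finish while holding it still there, with the cover left open; do not touch the camera, its rail or the backlight, and leave the other things on the bench where they stand.

Things in the scene. Friction and masses are not known exactly. Their poses are not given: they have to be found in the camera images.
- holder: Dark grey cuvette holder, fixed: foot plate 90 x 74 x 8 mm, on it a block 60 (x) x 56 (y) mm, top 48 mm above the bench; fibre ports stick out at +x and -x to 53 mm from the centre. In the middle of the top a well 14 x 14 mm, 25 mm deep (floor 23 mm above the bench). Origin: centre of the underside, on the bench. x points from the front (robot side) to the hinge at the back, z up.
- cover (a joint): Angle (rad) of the holder's hinged light cover, a black hood 46 (x) x 44 (y) x 26 mm high over the cuvette: 0 = shut, grows as its front edge swings up and back, stop at 1.9; it starts shut or ajar (up to 0.25). A friction hinge keeps it where it is left; it takes about 0.7 N at the ball.
- cover_hinge (a point): Middle of the cover's hinge axis, which runs along the holder's y; 27 mm behind the well centre, 51 mm above the bench. Axes as the holder's.
- cover_knob (a point): Centre of the cover's black ball handle, 18 mm diameter, on a 7 mm stem; cover shut: 100 mm above the bench, 24 mm above the hood's top, 40 mm in front of the hinge axis and 49 mm above it. Swings with the cover. Held with the fingers closing along the holder's y, it turns between the pads, so the gripper can stay upright through the whole swing.
- cuvette: Empty open quartz cuvette, 12.5 x 12.5 mm, 45 mm tall, 12 g, standing in the holder's well, turned as the holder is (1.5 mm play), its top 20 mm proud of the block (68 mm above the bench). Origin: centre of its foot; z runs up it. The clear windows are the +x and -x faces, the whitish frosted sides the +y and -y faces.
- cuvette_window (a point): Point on the cuvette's centre line, 15 mm above its foot: the window point that has to be in the camera's focus. Axes as the cuvette's.
- station: Inspection station, fixed: aluminium rail 330 x 60 mm along its y; black camera on a post at the +y (far) end, looking to -y, back towards the robot; black 66 mm square backlight with a white face on a post at -y. Lens axis along y, 170 mm above the bench; lens front at y = +90 mm, backlight face at -88 mm; camera top 185 mm, backlight top 203 mm high. Origin: on the bench under the focus.
- focus (a point): The camera's focus in free air: on the lens axis, 170 mm above the bench, 90 mm in front of the lens (midway between lens front and backlight). Axes as the station's.
- cuvette_box: Bystander: closed black box with a clear lid for cuvettes, 66 x 100 x 38 mm. Origin: centre of its underside.
- beaker: Bystander: small glass beaker, 53 mm diameter, 58 mm tall, at the right, in front of the drying oven. (The oven, not listed, is tall and solid: it fills the bench at the right beyond x = 0.50 m, from y = -0.06 m on; its blue door handle reaches out to x = 0.47 m at y = -0.14 to -0.10 m, 0.42 to 0.62 m high: swing the arm past it drawn in.) Origin: centre of its underside.
- timer: Bystander: flat white lab timer, 66 x 62 x 17 mm. Origin: centre of its underside.
There are look-alikes about, which are no part of the job. There is more than one size of the holder; the job needs the largest.

How it is judged (in metres and radians):
On the way, in this order (a step that is already met when the one before it is completed fails the run):
1. the cover is flipped fully open (value of joint cover above 1.5 rad), for 0.2 s.
2. the cuvette is drawn up clear of the well, in the fingers (z of cuvette in the frame of holder above 0.055 m and contact force between the fingers and cuvette above 0.5 N and contact force between cuvette and holder below 0.05 N), for 0.2 s.
At the end, for the whole second after the job is handed in: Fingers hold the cuvette still in free air: window point within 12 mm of the focus, upright within 0.12 rad, clear windows square to the lens axis within 0.14 rad (either may face the lens), nothing but the fingers touching it; cover open beyond 1.5 rad (distance between cuvette_window and focus below 0.012 m and angle between cuvette's own z axis and vertical below 0.12 rad and height (world z) of cuvette above 0.14 m and angle between the x axis of cuvette and the y axis of station, either way round below 0.14 rad and linear speed of cuvette below 0.02 m/s and contact force between the fingers and cuvette above 0.5 N and contact force between cuvette and station below 0.05 N and contact force between cuvette and holder below 0.05 N and value of joint cover above 1.5 rad); the arm keeps its last pose, push and grip.
It fails at once if the quartz cuvette is squeezed with over 30 N, summed over both pads, or forced against the holder with over 30 N (contact force between the fingers and cuvette above 30 N or contact force between cuvette and holder above 30 N).
It fails at once if the fingers press on a clear window (contact force between the fingers and cuvette_c2 above 1 N or contact force between the fingers and cuvette_c3 above 1 N).
It fails at once if the camera, its rail or the backlight is touched (contact force between any of the arm, the fingers, cuvette and station above 2 N).
It fails at once if a bystander is shifted (distance of any of cuvette_box, beaker, timer from where it was at the start of the episode above 0.02 m).
It also fails if it takes over 64 s, if anything falls off the work surface, if the arm or the gripper's body presses on something with over 40 N, if the wrist force passes 120 N, or if a joint passes its speed limit or range.

### The arm

A 6-joint arm with a two-finger parallel gripper is mounted at the origin on a cart in front of the work surface, level with it; the furniture and walls round the work are solid. World frame = base frame: x ahead of the robot, y to its left, z up, the work surface at z = 0. Lengths are in mm, angles in rad, forces in N, time in s.
With the tool pointing down it reaches from about 275 to 750 mm from the base axis. Payload 10.2 kg.
Tool frame: the origin (TCP) lies at the centre of the arm's flange, where the gripper is bolted on; the fingertips stand 173 mm ahead of it and the grasp point (between the pads) lies 155 mm ahead of it; z points along the fingers, y is the line along which they close (so a half turn about z gives the same grasp; the last joint's range is limited). The gripper opens to 85 mm and grips with 20 to 120 N. Pads are 22 mm wide; open, the fingers measure 114 mm over their backs; the gripper's body (76 mm by 85 mm) begins 54 mm behind the grasp point. The pads swing forward as they close: fully open they stand 13 mm farther back than shut.
Start: joints at [-1.356, 0.313, 1.498, -0, 1.331, -0.223], TCP at [222.561, -475.499, 404.694] pointing down, gripper open.
Joint ranges: [-2.94, 2.94], [-0.97, 2.17], [0.19, 2.56], [-1.23, 4.37], [0.02, 3.11], [-2.88, 2.88]. Speed limits (rad/s): [2.39, 2.39, 3.01, 3.14, 3.14, 3.14].

### API

Orientations are given as a unit quaternion [w, x, y, z].
In Python, from rig import status, capture, camera_info, ticket gives the robot as it stands.
- The arm moves only by the shell command python3 -m crank 'ROWS' [FORCE]. ROWS is JSON, a list of rows, each a list of 7 numbers: the shift along the tool's x, y, z as a fraction of full scale, then the turn, a rotation vector about the tool's x, y, z as a fraction of full scale, then the closure, from 0 (fully open) to 1 (shut). A call has 1 to 12 rows; each row is the pose to reach, as a shift and turn from the pose commanded when the call began, along the tool's axes at that moment; what a row does not reach only later rows make up. Full scale, the value 1, is 0.1 m for a shift and 45 degrees for a turn. A row lasts 1/10 s, in which the tool goes at most 50 mm and 8.59 degrees, less where a joint would pass 70% of its speed; a pose out of reach is approached as far as the arm can. A call with a number of a shift or a turn outside -1 to 1 is refused whole. A call with a gripper value outside its range is refused whole. The fingers move at their own pace and stop on an object; FORCE is the grip in N (left out, the last holds). Time passes only in rows, so rows that repeat a pose let the fingers close. It gives the time, the measured TCP pose, the force, the opening and the grip force at its end, in the units of the state.
- status.sense(): the state, without advancing time (a new reading comes with each control period).
- capture(name): name is "side" or "top" or "wrist"; returns (picture, depth): 420x560x3 uint8, red, green, blue; 420x560 float32, mm along the optical axis (not along the pixel's ray), 0 where there is no reading.
- camera_info(name): a dict with "K" (3x3 intrinsics, pixels), "D" ([k1, k2, p1, p2, k3] as OpenCV has them; the pictures are not rectified), "camera_from_world" (4x4, takes a point from world to camera coordinates). Camera axes: x right, y up, looking along -z (the intrinsics and any distortion apply to the point x, -y, -z); pixel columns grow to the right and rows downward; lengths in mm; the calibration is good to about 2 mm. A picture is of the moment at which its call begins: read the wrist's pose just before it. camera_info takes no time and is no camera call; for the wrist camera it gives the pose at the moment of the call.
- ticket.finish_job(): hands the job in; it is judged then, once.
The state is a dict: "time_s": time; "joints": joint angles; "dq": joint speeds; "tau": joint torques, N m; "eef_pos": TCP position; "ee_rot": TCP orientation; "force": force on the tool from outside, world axes, zero at the start; "wrist_torque": the same for the moment, N m; "grip_width": opening from 0.0 (shut) to 1.0 (fully open); "grip_force": force on a finger pad.
Only numpy, scipy, OpenCV 4.12 (cv2) and the standard library are available. Lean on these libraries where they do the work, as an engineer would, in place of code of your own. Each camera call takes 0.05 s, during which the arm holds its last target. There are 200 camera calls.

## Working session

There is one attempt and no reset: what is moved stays moved. The work goes in short steps, Python scripts to look and compute and a shell command to move; the robot and the scene stay as the last step left them, time stands still between calls to the robot, and variables do not carry over. Pictures are saved under pics/ and viewed, at most 10 in all, crops included, and the job is handed in when it is done.

```bash
mkdir -p pics; ls; cat > h.py <<'E'
import numpy as np, cv2
from rig import status, capture, camera_info, ticket
def shot(n):
    ci=camera_info(n); im,d=capture(n); return im.copy(),np.array(d),ci
def xyz(ci,d,u,v,z=None):
    K=np.array(ci["K"],float);D=np.array(ci["D"],float)
    if z is None:
        z=d[int(round(v)),int(round(u))]
    p=cv2.undistortPoints(np.array([[[u,v]]],float),K,D)[0,0]
    c=np.array([p[0]*z,-p[1]*z,-z,1])
    return (np.linalg.inv(np.array(ci["camera_from_world"]))@c)[:3]
def ray(ci,u,v):
    o=np.linalg.inv(np.array(ci["camera_from_world"]))[:3,3]; q=xyz(ci,None,u,v,1000.); r=q-o; return o,r/np.linalg.norm(r)
def at_z(ci,u,v,h):
    o,r=ray(ci,u,v); return o+r*(h-o[2])/r[2]
def proj(ci,P):
    P=np.atleast_2d(P).astype(float);c=(np.array(ci["camera_from_world"])@np.c_[P,np.ones(len(P))].T).T[:,:3]*[1,-1,-1]
    return cv2.projectPoints(c,np.zeros(3),np.zeros(3),np.array(ci["K"],float),np.array(ci["D"],float))[0][:,0]
def tri(a,b):
    (o,r),(p,s)=a,b
    t=np.linalg.lstsq(np.c_[r,-s],p-o,rcond=None)[0]; x=o+t[0]*r;y=p+t[1]*s
    return (x+y)/2,np.linalg.norm(x-y)
E
python3 - <<'E'
from h import *
s=status.sense(); print(s)
for n in("top","side"):
    im,d,ci=shot(n); cv2.imwrite(f"pics/{n}0.png",im[:,:,::-1]); np.savez(f"{n}0.npz",im=im,d=d)
    print(n,np.round(np.linalg.inv(np.array(ci["camera_from_world"])),2).tolist(),ci["K"],ci["D"])
E
```

```text
pics
{'time_s': 0.0, 'joints': array([-1.35641707e+00,  3.13433956e-01,  1.49842631e+00,  7.12310520e-06,
        1.33101080e+00, -2.23435191e-01]), 'dq': array([ 1.02731561e-03, -2.10759198e-03,  2.82215210e-04,  3.38669240e-04,
        5.65815597e-05,  8.17745859e-04]), 'tau': array([-1.98078909e-03, -4.12275267e+01, -2.59742135e+01, -3.27218886e-04,
        4.15966962e-03,  3.49137338e-05]), 'eef_pos': array([ 222.54366415, -475.45512798,  404.14720426]), 'ee_rot': array([-6.39181875e-04,  9.76135327e-01,  2.17162185e-01,  6.35336029e-06]), 'force': array([ 0.34910259, -0.38173071,  0.1934742 ]), 'wrist_torque': array([ 0.02384231, -0.02454433,  0.02578559]), 'grip_force': 0.0, 'grip_width': 1.0040357207751225}
top [[-0.02, 0.99, -0.17, 340.9], [-1.0, -0.02, 0.01, 275.1], [0.01, 0.17, 0.99, 1398.66], [0.0, 0.0, 0.0, 1.0]] [[443.06246587   0.         279.76864675]
 [  0.         443.06246587 209.52253583]
 [  0.           0.           1.        ]] [-0.13813209  0.          0.          0.          0.        ]
side [[-0.98, 0.1, -0.17, 301.26], [-0.2, -0.51, 0.84, 1578.87], [-0.0, 0.85, 0.52, 925.05], [0.0, 0.0, 0.0, 1.0]] [[527.00259595   0.         280.13589805]
 [  0.         527.00259595 203.18432097]
 [  0.           0.           1.        ]] [-0.05883558  0.          0.          0.          0.        ]
```

View pics/top0.png

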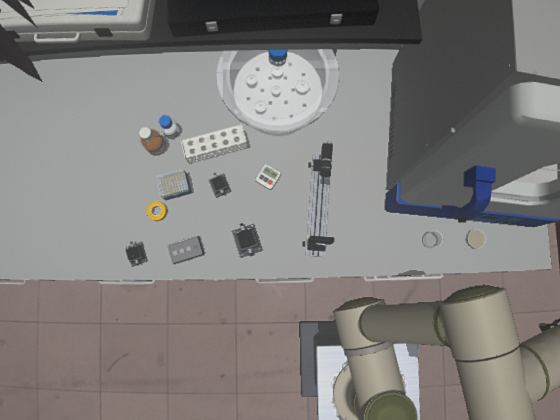

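View pics/side0.png

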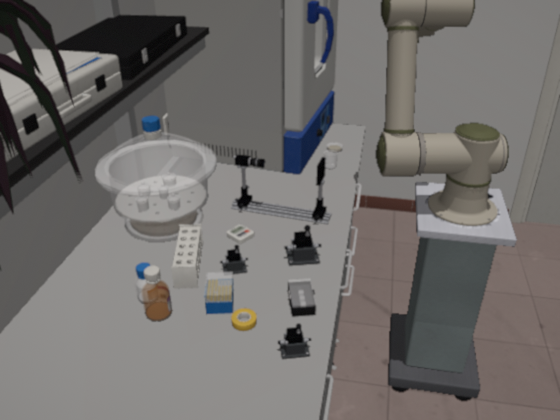

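Top view: three holder look-alikes at (247,240), (220,184) and (136,253). The cuvette box is at (185,249), the timer at (268,177), and the station spans (320,145–255) with the camera at the top and the backlight at (320,242). The largest holder looks like (247,240). I'll check the sizes and take a close crop.

```bash
python3 - <<'E'
from h import *
f=np.load("top0.npz");im,d=f["im"],f["d"];ci=camera_info("top")
K=np.array(ci["K"]);D=np.array(ci["D"])
H,W=d.shape
vv,uu=np.mgrid[:H,:W]
p=cv2.undistortPoints(np.stack([uu.ravel(),vv.ravel()],1).astype(float)[:,None],K,D)[:,0]
z=d.ravel();c=np.c_[p[:,0]*z,-p[:,1]*z,-z,np.ones(z.size)]
w=(c@np.linalg.inv(np.array(ci["camera_from_world"])).T)[:,:3].reshape(H,W,3)
np.save("topw.npy",w)
print("bench z",np.median(w[200:260,60:110,2]))
for n,(u,v) in dict(A=(247,240),B=(220,184),C=(136,253),timer=(268,177),box=(185,249),stn=(320,200)).items():
    r=22 if n!="stn" else 62
    dark=im.max(2)<(85)
    m=np.zeros((H,W),bool);m[v-r:v+r,u-r:u+r]=1
    mm=m&(w[...,2]>4)
    if n in"ABC": mm&=dark
    P=w[mm]; q=np.percentile(P,[1,99],axis=0)
    rect=cv2.minAreaRect(P[:,:2].astype(np.float32)); print(n,len(P),"c",np.round(rect[0]),"size",np.round(rect[1]),round(rect[2],1),"zmax",q[1,2].round(), w[v,u].round())
crop=np.hstack([cv2.resize(im[v-25:v+25,u-25:u+25],(260,260),interpolation=cv2.INTER_CUBIC) for u,v in((247,240),(220,184),(136,253))])
side=np.load("side0.npz")["im"]
c2=np.hstack([cv2.resize(side[v-25:v+25,u-25:u+25],(260,260),interpolation=cv2.INTER_CUBIC) for u,v in((303,245),(233,260),(294,341))])
cv2.imwrite("pics/cand.png",np.vstack([crop,c2])[:,:,::-1])
E
```

```text
bench z -0.07724878900137355
A 348 c [429. 344.] size [215.  64.] 21.6 zmax 111.0 [471. 361. 111.]
B 197 c [651. 452.] size [59. 47.] 22.8 zmax 80.0 [654. 448.  50.]
C 249 c [406. 506.] size [476.  63.] 80.8 zmax 84.0 [441. 706.  58.]
timer 569 c [550. 304.] size [139. 417.] 88.7 zmax 1399.0 [681. 299.  17.]
box 815 c [437. 454.] size [381. 140.] 81.9 zmax 46.0 [454. 559.  34.]
stn 3810 c [577. 130.] size [404. 475.] 89.4 zmax 1399.0 [605. 134.  10.]
```

View pics/cand.png

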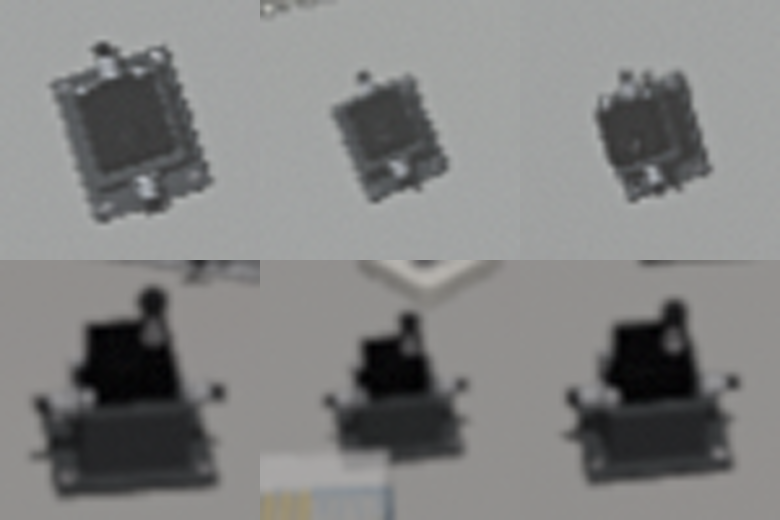

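A, at top (247,240) and side (303,245), is the largest: its knob top is 111 mm high, against 80 for B at (220,184) and 84 for C at (136,253). It sits at about (475,360) with yaw of about 17°. I'm swinging the arm over drawn in, with x below 0.4 m.

```bash
python3 -m crank '[[0.7,-0.9,0,0,0,0,0],[0.7,-0.9,0,0,0,0,0],[0.7,-0.9,0,0,0,0,0],[0.7,-0.9,0,0,0,0,0]]' 
python3 -m crank '[[0.7,-0.9,0,0,0,0,0],[0.7,-0.9,0,0,0,0,0],[0.7,-0.9,0,0,0,0,0],[0.7,-0.9,0,0,0,0,0]]'
python3 -m crank '[[0.7,-0.9,0,0,0,0,0],[0.7,-0.9,0,0,0,0,0],[0.7,-0.9,0,0,0,0,0],[0.7,-0.9,0,0,0,0,0]]'
python3 -m crank '[[0.7,-0.9,0,0,0,0,0],[0.7,-0.9,0,0,0,0,0],[0.7,-0.9,0,0,0,0,0],[0.7,-0.9,0,0,0,0,0]]'
python3 -m crank '[[0.7,-0.9,0,0,0,0,0],[0.7,-0.9,0,0,0,0,0],[0.7,-0.9,0,0,0,0,0],[0.7,-0.9,0,0,0,0,0]]'
python3 -m crank '[[0.7,-0.9,0,0,0,0,0],[0.7,-0.9,0,0,0,0,0],[0.7,-0.9,0,0,0,0,0],[0.7,-0.9,0,0,0,0,0],[0.7,-0.9,0,0,0,0,0]]'
python3 -m crank '[[0.7,-0.9,0,0,0,0,0],[0.7,-0.9,0,0,0,0,0],[0.7,-0.9,0,0,0,0,0],[0.7,-0.9,0,0,0,0,0],[0.7,-0.9,0,0,0,0,0]]'
python3 - <<'E'
from h import *
im,d,ci=shot("wrist"); cv2.imwrite("pics/w1.png",im[:,:,::-1]); np.savez("w1.npz",im=im,d=d,ci=ci)
s=status.sense();print(s["joints"],s["eef_pos"],s["ee_rot"]); M=np.linalg.inv(np.array(ci["camera_from_world"]));print(M.round(2).tolist(),proj(ci,[[475,360,50],[590,134,170]]))
E
```

```text
time_s: 0.5
eef_pos: [248.2, -363.1, 405.0]
ee_rot: [0.0, 0.976, 0.218, 0.0]
force: [0.1, -0.4, 0.6]
grip_width: 0.999
grip_force: 0.0
time_s: 0.9
eef_pos: [273.4, -252.9, 405.0]
ee_rot: [0.0, 0.976, 0.218, 0.0]
force: [-0.3, -0.7, -0.2]
grip_width: 0.999
grip_force: 0.0
time_s: 1.3
eef_pos: [298.9, -142.2, 405.0]
ee_rot: [0.0, 0.976, 0.218, 0.0]
force: [-0.5, -0.6, -0.5]
grip_width: 1.0
grip_force: 0.0
time_s: 1.7
eef_pos: [324.5, -31.1, 404.8]
ee_rot: [0.0, 0.976, 0.218, 0.0]
force: [-0.1, 0.1, -0.3]
grip_width: 0.999
grip_force: 0.0
time_s: 2.1
eef_pos: [350.1, 79.9, 404.5]
ee_rot: [0.0, 0.976, 0.218, -0.0]
force: [-0.4, -0.1, 0.3]
grip_width: 0.996
grip_force: 0.0
time_s: 2.6
eef_pos: [374.9, 189.7, 404.5]
ee_rot: [0.0, 0.976, 0.216, -0.0]
force: [1.4, -0.5, -0.2]
grip_width: 0.998
grip_force: 0.0
time_s: 3.1
eef_pos: [399.9, 301.0, 404.6]
ee_rot: [0.0, 0.976, 0.216, -0.0]
force: [-1.2, 0.9, -0.1]
grip_width: 1.004
grip_force: 0.0
[ 4.10857250e-01  2.58560143e-01  1.56964048e+00 -3.61888304e-04
  1.31360037e+00  1.54608434e+00] [399.74008321 300.97302273 404.80342211] [ 1.91723550e-04  9.76368546e-01  2.16112055e-01 -6.86572137e-05]
[[0.42, 0.86, 0.27, 469.0], [-0.91, 0.4, 0.13, 333.74], [0.0, -0.3, 0.95, 372.98], [0.0, 0.0, 0.0, 1.0]] [[249.18866047  75.59339565]
 [714.84993002  47.34173661]]
```

View pics/w1.png

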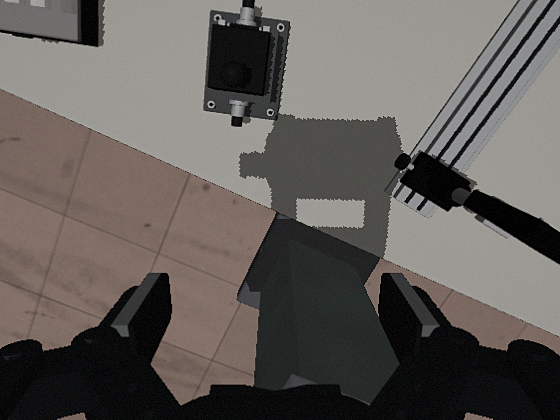

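Wrist view: holder A lies at (248,65) with its knob at (237,72). The rail runs up to the right from the backlight at (432,180), and the cuvette box is at the top left. I'll go closer for a second view and fit the poses from the depth clouds.

```bash
python3 -m crank '[[0.5,0.1,0,0,0,0,0],[0.5,0.1,0,0,0,0,0],[0.5,0.1,0,0,0,0,0],[0.5,0.1,0,0,0,0,0],[0.5,0.1,0,0,0,0,0]]'
cat >> h.py <<'E'
def cloud(ci,d):
    H,W=d.shape; vv,uu=np.mgrid[:H,:W]
    p=cv2.undistortPoints(np.stack([uu.ravel(),vv.ravel()],1).astype(float)[:,None],np.array(ci["K"],float),np.array(ci["D"],float))[:,0]
    z=d.ravel().astype(float);c=np.c_[p[:,0]*z,-p[:,1]*z,-z,np.ones(z.size)]
    w=(c@np.linalg.inv(np.array(ci["camera_from_world"])).T)[:,:3].reshape(H,W,3); w[d==0]=np.nan; return w
def rect(P): 
    r=cv2.minAreaRect(P[:,:2].astype(np.float32)); return np.round(r[0],1),np.round(r[1],1),round(r[2],1)
E
python3 - <<'E'
from h import *
im,d,ci=shot("wrist"); cv2.imwrite("pics/w2.png",im[:,:,::-1]); np.savez("w2.npz",im=im,d=d,ci=ci)
for n in("w1","w2"):
    f=np.load(n+".npz",allow_pickle=True);ci=f["ci"].item();w=cloud(ci,f["d"])
    near=np.hypot(w[...,0]-475,w[...,1]-360)<75
    for lo,hi in((5,12),(40,52),(60,80),(80,115)):
        m=near&(w[...,2]>lo)&(w[...,2]<hi); P=w[m]
        if len(P)>20: print(n,lo,hi,len(P),rect(P),P.mean(0).round(1),P[:,2].max().round(1))
    b=np.median(w[(np.abs(w[...,2])<6)][:,2]);print("bench",b, "holder px",proj(ci,[475,360,50]))
w=np.load("topw.npy")
for lo,hi,x0,x1 in((4,30,400,760),(100,300,400,560),(100,260,600,760)):
    m=(w[...,2]>lo)&(w[...,2]<hi)&(w[...,0]>x0)&(w[...,0]<x1)&(w[...,1]>70)&(w[...,1]<200)
    P=w[m];print("stn",lo,len(P),rect(P),P.min(0).round(),P.max(0).round())
sf=np.load("side0.npz");cs=camera_info("side");w=cloud(cs,sf["d"])
for lo,hi,x0,x1 in((4,30,400,760),(100,300,400,560),(100,260,560,760)):
    m=(w[...,2]>lo)&(w[...,2]<hi)&(w[...,0]>x0)&(w[...,0]<x1)&(w[...,1]>70)&(w[...,1]<200)
    P=w[m];print("stn side",lo,len(P),rect(P),P.min(0).round(),P.max(0).round())
E
```

```text
time_s: 3.65
eef_pos: [448.2, 314.4, 405.4]
ee_rot: [-0.0, 0.976, 0.217, 0.0]
force: [0.3, 0.6, 0.3]
grip_width: 0.999
grip_force: 0.0
w1 5 12 2286 (array([481.1, 370.7]), array([90.4, 74.1]), 17.5) [481.4 361.4   7.4] 11.8
w1 40 52 1778 (array([479.7, 370.3]), array([103.3,  56.3]), 17.5) [477.5 363.8  45.6] 51.8
w1 60 80 3182 (array([481.1, 370.7]), array([46.7, 44.2]), 17.5) [483.5 370.6  75.7] 78.8
w1 80 115 530 (array([470. , 367.1]), array([17.2, 17.5]), 67.5) [470.2 366.5 106.5] 111.0
bench -0.7644760283656353 holder px [[249.18866047  75.59339565]]
w2 5 12 2067 (array([481. , 370.6]), array([90. , 74.1]), 17.5) [491.8 364.8   7.4] 11.9
w2 40 52 1402 (array([481. , 370.7]), array([106. ,  56.3]), 17.7) [485.3 365.3  45.4] 51.9
w2 60 80 2718 (array([481.2, 370.6]), array([46.1, 44. ]), 17.6) [484.3 370.8  75.9] 79.0
w2 80 115 447 (array([470.7, 366.9]), array([16.8, 17.1]), 21.2) [471.1 366.7 106.4] 110.8
bench -0.7642046324319267 holder px [[241.33619713 135.24811986]]
stn 4 1538 (array([580. , 135.1]), array([360.3, 129. ]), 0.2) [400.  70.   4.] [760. 200.  30.]
stn 100 192 (array([460.6, 153.5]), array([64.8, 17.2]), 83.8) [452. 121. 129.] [472. 186. 208.]
stn 100 371 (array([697.6, 128.9]), array([ 29.8, 104.1]), 84.1) [645. 111. 155.] [749. 148. 192.]
stn side 4 966 (array([590.2, 133.7]), array([126.2, 332.2]), 88.8) [424.  72.   4.] [756. 200.  30.]
stn side 100 239 (array([459.5, 155.2]), array([75.2, 16.8]), 82.9) [451. 118. 100.] [471. 192. 206.]
stn side 100 386 (array([695.8, 132.4]), array([ 42.5, 105. ]), 83.0) [644. 106. 101.] [747. 155. 187.]
```

View pics/w2.png

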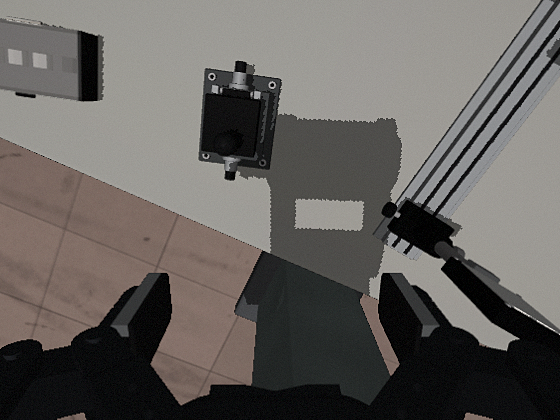

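Holder centre is (481,370.7) with yaw 17.5°, plate 90x74 and hood top at 76 mm, all matching the text. The ball is at (470,367) and about 101 mm high, so the cover is shut. I'll go to the knob, turning +7.6° about tool z.

```bash
python3 -m crank '[[0.42,-0.385,0.3,0,0,0.169,0.3],[0.42,-0.385,0.6,0,0,0.169,0.3],[0.42,-0.385,1,0,0,0.169,0.3],[0.42,-0.385,1,0,0,0.169,0.3],[0.42,-0.385,1,0,0,0.169,0.3]]'
python3 - <<'E'
from h import *
s=status.sense();print(s["joints"].round(3),s["eef_pos"],s["ee_rot"],s["grip_width"])
R=np.array(camera_info("wrist")["camera_from_world"])
im,d,ci=shot("wrist");w=cloud(ci,d)
m=(np.hypot(w[...,0]-470,w[...,1]-367)<16)&(w[...,2]>90)&(w[...,2]<115);P=w[m];print(len(P))
q=np.linalg.lstsq(np.c_[2*P,np.ones(len(P))],(P**2).sum(1),rcond=None)[0];c=q[:3];print("ball",c,"r",np.sqrt(q[3]+c@c))
m=(np.abs(w[...,2]-76)<4)&(np.hypot(w[...,0]-481,w[...,1]-370)<35);P=w[m];print(rect(P),len(P),np.linalg.lstsq(np.c_[P[:,:2]-[481,370.7],np.ones(len(P))],P[:,2],rcond=None)[0])
E
```

```text
time_s: 4.2
eef_pos: [470.5, 367.6, 306.1]
ee_rot: [-0.0, 0.988, 0.152, 0.0]
force: [0.4, -0.6, 0.5]
grip_width: 0.699
grip_force: 0.0
[ 0.467  0.557  1.4   -0.     1.184  1.733] [470.48034833 367.58804091 306.05737846] [-8.24673438e-05  9.88382221e-01  1.51988463e-01  2.92795515e-04] 0.6994063171864293
908
ball [470.25615508 367.18269828 100.89823379] r 8.61438540314564
(array([481.6, 370.7]), array([45.6, 44.1]), 17.3) 5165 [-3.66577292e-02 -1.24392862e-02  7.60842134e+01]
```

The ball fits at (470.2,367.1,100.9) with radius 8.6, and the cover is ajar by about 0.04. I'll descend and close lightly, which also tests a 10 N grip.

```bash
python3 -m crank '[[0,0.005,0.25,0,0,0,0.3],[0,0.005,0.49,0,0,0,0.3],[0,0.005,0.49,0,0,0,0.3],[0,0.005,0.49,0,0,0,0.75],[0,0.005,0.49,0,0,0,0.75],[0,0.005,0.49,0,0,0,0.75],[0,0.005,0.49,0,0,0,0.75],[0,0.005,0.49,0,0,0,0.75],[0,0.005,0.49,0,0,0,0.75]]' 10
python3 -m crank '[[0,0,0,0,0,0,0.8],[0,0,0,0,0,0,0.8],[0,0,0,0,0,0,0.8],[0,0,0,0,0,0,0.8]]' 10
```

```text
time_s: 5.15
eef_pos: [470.7, 367.2, 255.9]
ee_rot: [-0.0, 0.988, 0.152, 0.0]
force: [-0.7, 1.0, -0.2]
grip_width: 0.248
grip_force: 0.0
time_s: 5.55
eef_pos: [470.7, 367.0, 255.8]
ee_rot: [0.0, 0.988, 0.152, -0.0]
force: [0.1, -2.9, 1.7]
grip_width: 0.2
grip_force: 4.9
```

```bash
python3 -m crank '[[0,0,0,0,0,0,1],[0,0,0,0,0,0,1],[0,0,0,0,0,0,1],[0,0,0,0,0,0,1],[0,0,0,0,0,0,1]]' 10
```

```text
time_s: 6.05
eef_pos: [470.7, 367.1, 255.8]
ee_rot: [0.0, 0.988, 0.152, -0.0]
force: [-0.1, -5.2, 3.9]
grip_width: 0.191
grip_force: 19.5
```

FORCE is floored at about 20 N per pad, so for the cuvette I'll limit force by the closure setpoint instead. For the knob 20 N is fine, so I'll swing it along the 63 mm arc to about 1.8 rad.

```bash
python3 -m crank '[[0.08,0,-0.055,0,0,0,1],[0.17,0,-0.093,0,0,0,1],[0.25,0,-0.117,0,0,0,1],[0.33,0,-0.129,0,0,0,1],[0.41,0,-0.13,0,0,0,1],[0.494,0,-0.121,0,0,0,1],[0.575,0,-0.1,0,0,0,1],[0.651,0,-0.072,0,0,0,1],[0.715,0,-0.035,0,0,0,1],[0.773,0,0.003,0,0,0,1],[0.825,0,0.045,0,0,0,1],[0.868,0,0.094,0,0,0,1]]'
python3 -m crank '[[0.035,0,0.045,0,0,0,1],[0.063,0,0.09,0,0,0,1],[0.08,0,0.13,0,0,0,1],[0.08,0,0.13,0,0,0,1],[0.08,0,0.13,0,0,0,1]]'
python3 -m crank '[[0,0,0,0,0,0,0.75],[0,0,0,0,0,0,0.6],[0,0,0,0,0,0,0.6],[0,0,0,0,0,0,0.6],[0,0,-0.3,0,0,0,0.6],[0,0,-0.7,0,0,0,0.6],[0,0,-1,0,0,0,0.6],[0,0,-1,0,0,0,0.6],[-0.5,0,-1,0,0,0,0.6],[-1,0,-1,0,0,0,0.6],[-1,0,-1,0,0,0,0.6]]'
python3 - <<'E'
from h import *
s=status.sense();print(s["eef_pos"],s["ee_rot"],s["force"])
im,d,ci=shot("wrist"); cv2.imwrite("pics/w3.png",im[:,:,::-1]); np.savez("w3.npz",im=im,d=d,ci=ci)
print(proj(ci,[[481,370.7,68],[481,370.7,48]]))
E
```

```text
time_s: 7.25
eef_pos: [554.1, 393.3, 246.2]
ee_rot: [-0.0, 0.988, 0.152, 0.001]
force: [2.2, -4.9, 2.3]
grip_width: 0.194
grip_force: 20.5
time_s: 7.75
eef_pos: [561.6, 395.7, 233.1]
ee_rot: [-0.0, 0.988, 0.152, 0.001]
force: [5.1, -3.9, 2.7]
grip_width: 0.19
grip_force: 20.7
time_s: 8.85
eef_pos: [460.1, 364.4, 330.3]
ee_rot: [0.001, 0.988, 0.153, -0.005]
force: [0.4, 0.0, 0.4]
grip_width: 0.399
grip_force: 0.0
[460.10830846 364.39815077 330.26228559] [ 0.00148822  0.98822727  0.15289115 -0.00538023] [0.38364283 0.01840854 0.37170802]
[[275.18670581 178.7234138 ]
 [275.09795923 172.22098734]]
```

View pics/w3.png

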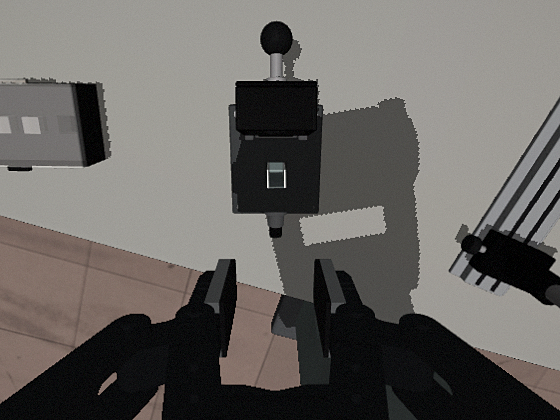

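Wrist view: the cover is open, with the ball at (276,38) and the hood at (276,107). The cuvette rim in the well is at about (276,176), and its whitish sides are left and right, which is ±y. Next I'll measure the cuvette and the cover angle.

```bash
python3 - <<'E'
from h import *
f=np.load("w3.npz",allow_pickle=True);ci=f["ci"].item();im=f["im"];d=f["d"];w=cloud(ci,d)
ex=np.array([np.cos(np.radians(17.5)),np.sin(np.radians(17.5))]);ey=np.array([-ex[1],ex[0]]);c0=np.array([481.1,370.7])
P=w[25:55,260:295].reshape(-1,3);P=P[P[:,2]>45]
q=np.linalg.lstsq(np.c_[2*P,np.ones(len(P))],(P**2).sum(1),rcond=None)[0];b=q[:3]
x=(b[:2]-c0)@ex-27;z=b[2]-51;print("ball",b.round(1),x,z,"cover",np.radians(129.2)-np.arctan2(z,x))
print(im[158:194:3,262:292:2].max(2))
print(w[158:194:3,262:292:3,2].round())
g=im.max(2).astype(float)
for u,v in((267,163),(287,163),(267,188),(287,188),(277,176)):
    p=at_z(ci,u,v,68)[:2]-c0; print(u,v,(p@ex).round(1),(p@ey).round(1))
E
```

```text
ball [559.3 395.2  82. ] 54.92102945401035 31.012433391498817 cover 1.7409266089737283
[[ 29  27  20  25  26  26  23  24  22  25  30  28  26  22  27]
 [ 26  27  20  29  23  25  20  26  25  19  21  20  18  26  30]
 [ 26  24  10  80 110 105 109 106 105 105  96  74  15  26  22]
 [ 21  24  11  70 104 109 103 106 105 107  95  82  12  26  25]
 [ 24  24  37 120 166 161 164 161 164 167 144 255  33  24  28]
 [ 23  17   6 116  34  41  37  37  40  41  53 255  32  19  24]
 [ 24  27   9 141  36  39  38  42  42  42  38 255  34  23  23]
 [ 25  20   0 144  35  39  39  40  40  41  39 255  34  22  25]
 [ 23  14   0 175  35  47  41  41  45  50  36 255  42  26  25]
 [ 24  26   0 193  35  40  38  44  39  42  36 253  48  25  27]
 [ 26  26  15  83  45  52  28  25  24  27  25  30  15  28  27]
 [ 21  24  26  27  24  27  22  23  20  23  24  20  22  24  27]]
[[48. 47. 47. 47. 47. 48. 49. 48. 47. 48.]
 [49. 47. 47. 47. 48. 48. 46. 48. 48. 47.]
 [47. 47. 47. 48. 48. 49. 48. 48. 45. 47.]
 [48. 47. 58. 59. 60. 60. 60. 58. 46. 49.]
 [47. 47. 66. 68. 67. 67. 67. 68. 47. 48.]
 [46. 47. 67. 25. 25. 26. 26. 58. 48. 47.]
 [48. 47. 67. 37. 37. 37. 36. 57. 47. 49.]
 [47. 47. 67. 47. 47. 46. 46. 55. 47. 48.]
 [46. 46. 68. 55. 55. 56. 56. 54. 46. 47.]
 [48. 47. 66. 63. 64. 63. 63. 63. 47. 46.]
 [48. 46. 47. 46. 47. 47. 48. 47. 47. 47.]
 [47. 47. 47. 48. 47. 47. 48. 47. 48. 46.]]
267 163 10.3 5.4
287 163 10.3 -7.6
267 188 -6.4 5.4
287 188 -6.4 -7.8
277 176 1.7 -1.2
```

```bash
python3 - <<'E'
from h import *
for n,z0 in(("w1",404.8),("w3",330.3)):
    f=np.load(n+".npz",allow_pickle=True);ci=f["ci"].item();w=cloud(ci,f["d"])[230:330,100:450]
    print(n,"tip below TCP",z0-np.nanmin(np.where(w[...,2]>z0-200,w[...,2],np.nan)), np.nanpercentile(np.where(w[...,2]>z0-200,z0-w[...,2],np.nan),[99.5,99]))
s=status.sense();print(s["eef_pos"],s["ee_rot"])
R=cv2.Rodrigues(np.zeros(3))[0]
from scipy.spatial.transform import Rotation as Ro
q=s["ee_rot"];R=Ro.from_quat([q[1],q[2],q[3],q[0]])
d=np.array([481,369.8,300])-s["eef_pos"];print(R.inv().apply(d)/100, np.degrees(R.as_matrix()))
T=Ro.from_matrix(np.array([[np.cos(.3054),np.sin(.3054),0],[np.sin(.3054),-np.cos(.3054),0],[0,0,-1]]))
print("turn",(R.inv()*T).as_rotvec(degrees=True)/45)
E
```

```text
w1 tip below TCP 162.05263700221428 [160.90545117 160.45469509]
w3 tip below TCP 174.02487353883197 [171.76914115 170.18811773]
[463.12333808 365.18224526 332.20566648] [ 5.21434166e-04  9.88294921e-01  1.52540806e-01 -2.04434998e-03]
[0.18572133 0.00974081 0.32128347] [[ 5.46289043e+01  1.72754075e+01 -2.22408547e-01]
 [ 1.72751632e+01 -5.46293520e+01 -9.47875629e-02]
 [-2.40637769e-01  2.33175424e-02 -5.72952694e+01]]
turn [0.00052052 0.00534729 0.00111791]
```

```bash
python3 -m crank '[[0.16,0.01,0.1,0,0,0,0.6],[0.16,0.01,0.25,0,0,0,0.6],[0.16,0.01,0.25,0,0,0,0.6],[0.16,0.01,0.25,0,0,0,0.6],[0.16,0.01,0.25,0,0,0,0.6]]'
python3 - <<'E'
from h import *
s=status.sense();print(s["eef_pos"],s["ee_rot"])
im,d,ci=shot("wrist");w=cloud(ci,d);np.savez("w4.npz",im=im,d=d,ci=ci)
ex=np.array([np.cos(np.radians(17.5)),np.sin(np.radians(17.5))]);ey=np.array([-ex[1],ex[0]]);c0=np.array([481.1,370.7])
r=w[...,:2]-c0;lx=r@ex;ly=r@ey;near=(abs(lx)<11)&(abs(ly)<11)
P=near&(w[...,2]>62)&(w[...,2]<70);print(P.sum(),np.percentile(lx[P],[1,50,99]),np.percentile(ly[P],[1,50,99]),np.median(w[...,2][P]))
near=(abs(lx)<40)&(abs(ly)<40)&(abs(w[...,2]-48)<3);print("block",np.percentile(ly[near],[.5,99.5]))
u,v=proj(ci,[*c0,68])[0];print(u,v)
u,v=int(u),int(v);cv2.imwrite("pics/w4c.png",cv2.resize(im[v-50:v+50,u-60:u+60],(600,500),interpolation=cv2.INTER_NEAREST)[:,:,::-1])
E
```

```text
time_s: 9.4
eef_pos: [481.5, 369.6, 309.1]
ee_rot: [-0.0, 0.988, 0.152, 0.001]
force: [0.5, -0.4, -0.5]
grip_width: 0.397
grip_force: 0.0
[481.54684496 369.60564722 309.05523031] [-2.52745959e-04  9.88391959e-01  1.51923868e-01  6.40545858e-04]
233 [-6.7484265   0.37119089  6.1174687 ] [-6.60865009  0.29122917  5.90767496] 66.40341426065527
block [-27.80090239  27.61560786]
273.4757336114189 225.74666829581628
```

View pics/w4c.png

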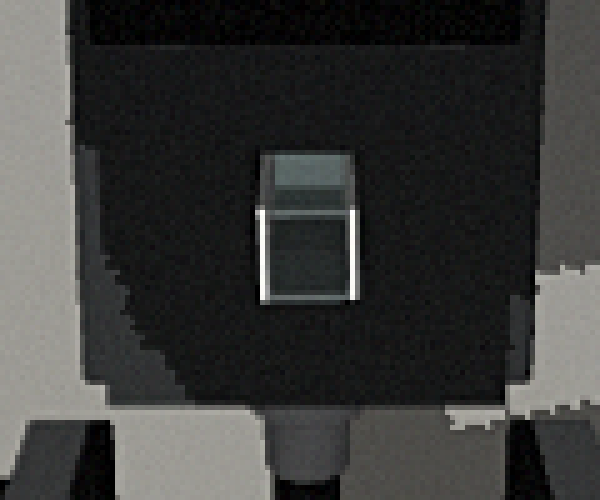

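The crop shows the cuvette upright in the well, with its bright frosted edges left and right and its centre at (308,228) in the crop. It sits at local (-0.3,-0.35) mm with the rim at about 67 mm. I'll descend until the fingertips are about 53 mm above the bench.

```bash
python3 -m crank '[[-0.004,-0.0085,0.3,0,0,0,0.6],[-0.004,-0.0085,0.6,0,0,0,0.6],[-0.004,-0.0085,0.75,0,0,0,0.7],[-0.004,-0.0085,0.82,0,0,0,0.7],[-0.004,-0.0085,0.82,0,0,0,0.7],[-0.004,-0.0085,0.82,0,0,0,0.8],[-0.004,-0.0085,0.82,0,0,0,0.8],[-0.004,-0.0085,0.82,0,0,0,0.8]]' 20
python3 -m crank '[[0,0,0,0,0,0,0.83],[0,0,0,0,0,0,0.83],[0,0,0,0,0,0,0.84],[0,0,0,0,0,0,0.84],[0,0,0,0,0,0,0.84]]' 20
```

```text
time_s: 10.25
eef_pos: [480.8, 370.2, 227.2]
ee_rot: [-0.0, 0.988, 0.152, 0.001]
force: [-0.8, -0.4, -1.0]
grip_width: 0.197
grip_force: 0.0
time_s: 10.75
eef_pos: [480.6, 370.1, 226.3]
ee_rot: [-0.0, 0.988, 0.152, -0.0]
force: [0.2, -0.7, -0.1]
grip_width: 0.16
grip_force: 0.0
```

```bash
python3 -m crank '[[0,0,0,0,0,0,0.845],[0,0,0,0,0,0,0.845],[0,0,0,0,0,0,0.845]]'; python3 -m crank '[[0,0,0,0,0,0,0.849],[0,0,0,0,0,0,0.849],[0,0,0,0,0,0,0.849]]'|grep grip;  python3 -m crank '[[0,0,0,0,0,0,0.852],[0,0,0,0,0,0,0.852],[0,0,0,0,0,0,0.852]]'|grep grip
```

```text
time_s: 11.05
eef_pos: [480.6, 370.1, 226.3]
ee_rot: [-0.0, 0.988, 0.152, 0.0]
force: [-0.4, 0.1, -0.2]
grip_width: 0.156
grip_force: 0.0
grip_width: 0.149
grip_force: 0.0
grip_width: 0.146
grip_force: 0.1
```

```bash
python3 -m crank '[[0,0,0,0,0,0,0.854],[0,0,0,0,0,0,0.854],[0,0,0,0,0,0,0.854]]'|grep -E "grip|for"; python3 -m crank '[[0,0,0,0,0,0,0.856],[0,0,0,0,0,0,0.856],[0,0,0,0,0,0,0.856]]'|grep -E "grip|for"
```

```text
force: [0.1, -0.9, -0.9]
grip_width: 0.143
grip_force: 0.8
force: [-0.3, -0.1, -0.3]
grip_width: 0.146
grip_force: 3.9
```

```bash
python3 -m crank '[[0,0,0,0,0,0,0.857],[0,0,0,0,0,0,0.857],[0,0,0,0,0,0,0.857]]'|grep -E "grip|for"; python3 -m crank '[[0,0,-0.05,0,0,0,0.857],[0,0,-0.1,0,0,0,0.857],[0,0,-0.15,0,0,0,0.857],[0,0,-0.2,0,0,0,0.857],[0,0,-0.25,0,0,0,0.857],[0,0,-0.3,0,0,0,0.857],[0,0,-0.4,0,0,0,0.857],[0,0,-0.5,0,0,0,0.857],[0,0,-0.5,0,0,0,0.857],[0,0,-0.5,0,0,0,0.857],[0,0,-0.5,0,0,0,0.857]]'
python3 - <<'E'
from h import *
im,d,ci=shot("wrist"); cv2.imwrite("pics/w5.png",cv2.resize(im[200:420,160:400],(720,590))[:,:,::-1]); np.savez("w5.npz",im=im,d=d,ci=ci)
E
```

```text
force: [-0.1, 0.0, 0.0]
grip_width: 0.141
grip_force: 5.5
time_s: 13.65
eef_pos: [480.5, 370.1, 275.9]
ee_rot: [0.0, 0.988, 0.152, -0.0]
force: [-0.6, 0.4, -0.5]
grip_width: 0.143
grip_force: 5.5
```

View pics/w5.png

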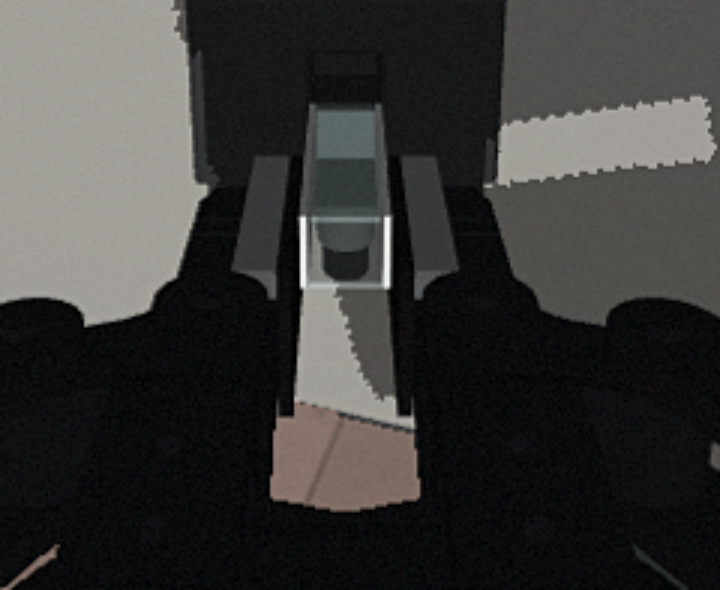

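The cuvette is out of the well, held between the pads on its frosted sides, with the rim at (345,250) in the crop and 5.5 N per pad. I'll raise it, move part way and measure the station from here.

```bash
python3 -m crank '[[0,0,-0.2,0,0,0,0.857],[0,0,-0.4,0,0,0,0.857],[0,0,-0.7,0,0,0,0.857],[0,0,-1,0,0,0,0.857],[0,0.25,-1,0,0,0.1,0.857],[-0.05,0.5,-1,0,0,0.2,0.857],[-0.1,0.75,-1,0,0,0.3,0.857],[-0.1,1,-1,0,0,0.4,0.857],[-0.1,1,-1,0,0,0.53,0.857],[-0.1,1,-1,0,0,0.53,0.857],[-0.1,1,-1,0,0,0.53,0.857],[-0.1,1,-1,0,0,0.53,0.857]]'
python3 - <<'E'
from h import *
im,d,ci=shot("wrist"); cv2.imwrite("pics/w6.png",im[:,:,::-1]); np.savez("w6.npz",im=im,d=d,ci=ci)
s=status.sense();print(s["eef_pos"],s["ee_rot"],s["joints"].round(2))
t,dt,ct=shot("top");cv2.imwrite("pics/t6.png",t[:,:,::-1]);np.savez("t6.npz",im=t,d=dt,ci=ct)
w=cloud(ci,d);m=(w[...,1]<215)&(w[...,1]>60)&(w[...,0]>400)&(w[...,0]<800)
for lo,hi in((3,25),(100,215),(140,195)):
  for x0,x1 in((400,560),(560,800),(400,800)):
    P=w[m&(w[...,2]>lo)&(w[...,2]<hi)&(w[...,0]>x0)&(w[...,0]<x1)]
    if len(P)>30: print(lo,x0,len(P),rect(P),P.min(0).round(),P.max(0).round())
E
```

```text
time_s: 14.9
eef_pos: [501.0, 272.2, 376.1]
ee_rot: [0.0, 0.999, -0.054, -0.0]
force: [0.6, -0.0, -0.8]
grip_width: 0.146
grip_force: 5.5
[500.95064964 272.17501617 376.17102038] [ 3.16240356e-05  9.98516385e-01 -5.44519888e-02 -9.77235103e-05] [0.29 0.43 1.4  0.   1.31 1.97]
3 400 6439 (array([496.2, 157.1]), array([ 74.4, 135.8]), 84.0) [426. 114.   3.] [560. 198.  25.]
3 560 6756 (array([599.2, 139.8]), array([60.7, 84.7]), 84.1) [560. 107.   3.] [644. 174.  16.]
3 400 13195 (array([535.2, 152.7]), array([ 74.3, 214.4]), 83.8) [426. 107.   3.] [644. 198.  25.]
100 400 10356 (array([464.5, 153.5]), array([67.1, 17.4]), 85.3) [455. 120. 100.] [474. 187. 204.]
100 400 10356 (array([464.5, 153.5]), array([67.1, 17.4]), 85.3) [455. 120. 100.] [474. 187. 204.]
140 400 6276 (array([468.9, 154. ]), array([13.8, 67.5]), 5.0) [459. 120. 140.] [473. 187. 195.]
140 400 6276 (array([468.9, 154. ]), array([13.8, 67.5]), 5.0) [459. 120. 140.] [473. 187. 195.]
```

View pics/w6.png

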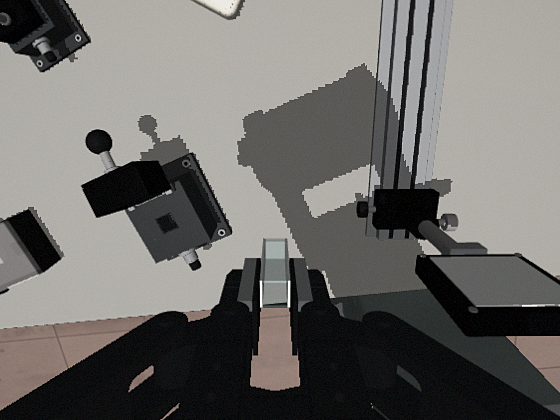

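Wrist view: the cuvette is held at (275,265), the backlight at (490,290) with its white face up-image, and the rail at (410,120). The open cover is at (125,185). I'll refine the backlight face, lens front and axis.

```bash
python3 - <<'E'
from h import *
f=np.load("w6.npz",allow_pickle=True);ci=f["ci"].item();im=f["im"];w=cloud(ci,f["d"])
a=np.radians(-6);e=np.array([np.cos(a),np.sin(a)]);n=np.array([-e[1],e[0]]);o=np.array([560,144.1])
def loc(w): r=w[...,:2]-o; return r@e,r@n
L,N=loc(w)
m=(w[...,2]>142)&(w[...,2]<198)&(abs(N)<30)&(L<-75)&(L>-110)
print("face L pct",np.percentile(L[m],[5,25,50,75,95]),m.sum())
m2=(w[...,2]>140)&(w[...,2]<200)&(L<-75)&(L>-110);print("N",np.percentile(N[m2],[.3,99.7]))
P=w[m&(abs(L-np.median(L[m]))<4)];print("plane",np.linalg.lstsq(np.c_[P[:,1:]-[153,170],np.ones(len(P))],P[:,0],rcond=None)[0])
m=(w[...,2]>3)&(w[...,2]<25)&(L>10)&(L<80)&(abs(N)<60);print("rail N",np.percentile(N[m],[.5,99.5]))
for nm in("top","side"):
    g=np.load("t6.npz" if nm=="top" else "side0.npz",allow_pickle=True);c=camera_info(nm);q=cloud(c,g["d"]);L,N=loc(q)
    m=(q[...,2]>150)&(q[...,2]<200)&(abs(N)<45)&(L>60)&(L<200);print(nm,"cam L",np.percentile(L[m],[0,2,5,98]),"N",np.percentile(N[m],[2,50,98]),"z",np.percentile(q[...,2][m],[2,98]))
    h=m&(L<110);print("  lens N",np.percentile(N[h],[2,50,98]),"z",np.percentile(q[...,2][h],[2,50,98]),h.sum())
    m=(q[...,2]>150)&(q[...,2]<210)&(abs(N)<45)&(L<-60)&(L>-130);print("  bl L",np.percentile(L[m],[2,50,98]),"N",np.percentile(N[m],[2,98]))
    m=(q[...,2]>4)&(q[...,2]<25)&(abs(N)<32)&(L<220)&(L>-160);print("  rail L",np.percentile(L[m],[.5,99.5]))
E
```

```text
face L pct [-91.67782786 -91.11879595 -90.82662012 -90.53225638 -90.09261237] 5309
N [-32.50193353 120.55144733]
plane [9.11027837e-02 4.81019927e-03 4.69626063e+02]
rail N [-29.60715476  29.65974372]
top cam L [ 85.81447227  86.7954615   87.32215292 184.22998919] N [-14.92875401  -0.51557491  13.5766773 ] z [160.64721594 189.63372374]
  lens N [-15.17029294   0.11036087  13.70095845] z [158.4292542  182.24321398 188.20442751] 104
  bl L [-105.13009681  -99.96419891  -91.80294484] N [-33.15535973   1.06066923]
  rail L [-67.02155565 196.25951284]
side cam L [ 83.88922497  84.91403044  86.15919526 179.0033394 ] N [-12.60877827  11.08233557  20.09116752] z [153.24065142 185.9091314 ]
  lens N [-15.14821914   7.88069987  17.91995406] z [157.32598778 173.85532375 185.94252588] 91
  bl L [-106.4042616  -103.71420179  -93.7373055 ] N [-32.89610393  35.40035383]
  rail L [-133.88745181  194.14347183]
```

Face at L=-90.8 and lens at +86.5 span 177 mm, against 178 given. That puts the focus at (557.5,144.4). Moving there.

```bash
python3 -m crank '[[0.1,0.2,0,0,0,0,0.857],[0.25,0.4,0,0,0,0,0.857],[0.4,0.6,0,0,0,0,0.857],[0.55,0.8,0,0,0,0,0.857],[0.7,1,0,0,0,0,0.857],[0.7,1,0,0,0,0,0.857]]' | grep -E "eef|grip"
python3 -m crank '[[0,0.1,0,0,0,0,0.857],[0,0.21,0.06,0,0,0,0.857],[0,0.21,0.12,0,0,0,0.857],[0,0.21,0.18,0,0,0,0.857],[0,0.21,0.18,0,0,0,0.857],[0,0.21,0.18,0,0,0,0.857],[0,0.21,0.18,0,0,0,0.857],[0,0.21,0.18,0,0,0,0.857]]'
python3 - <<'E'
from h import *
cs=[]
for n in("side","wrist"):
    im,d,ci=shot(n); np.savez(f"f_{n}.npz",im=im,d=d,ci=ci); q=proj(ci,[[557.5,144.4,170],[557.5,144.4,155],[557.5,144.4,200]]);print(n,q.round(1).tolist());cs.append((im,q[0]))
a,q=cs[0];u,v=int(q[0]),int(q[1]);A=cv2.resize(a[v-40:v+40,u-40:u+40],(400,400),interpolation=cv2.INTER_NEAREST)
B=cv2.resize(cs[1][0][190:340,200:350],(400,400),interpolation=cv2.INTER_NEAREST)
cv2.imwrite("pics/fin.png",np.hstack([A,B])[:,:,::-1]);print(u,v)
f=np.load("f_side.npz",allow_pickle=True);w=cloud(f["ci"].item(),f["d"])
m=(np.hypot(w[...,0]-557.5,w[...,1]-144.4)<30)&(w[...,2]>120)&(w[...,2]<182);print(m.sum(),w[m].min(0),np.median(w[m],0),w[m].max(0))
E
```

```text
eef_pos: [560.7, 162.7, 376.0]
grip_width: 0.148
grip_force: 5.6
time_s: 16.4
eef_pos: [557.3, 143.9, 358.5]
ee_rot: [-0.0, 0.998, -0.055, 0.0]
force: [0.3, 0.3, -1.0]
grip_width: 0.144
grip_force: 5.6
side [[290.5, 166.9], [290.5, 171.1], [290.6, 158.2]]
wrist [[274.3, 262.1], [274.4, 249.4], [274.3, 295.0]]
290 166
38 [549.66827298 141.35637697 153.71662479] [554.90277834 149.05914368 167.5539062 ] [562.49697079 156.96350372 180.53767512]
```

View pics/fin.png

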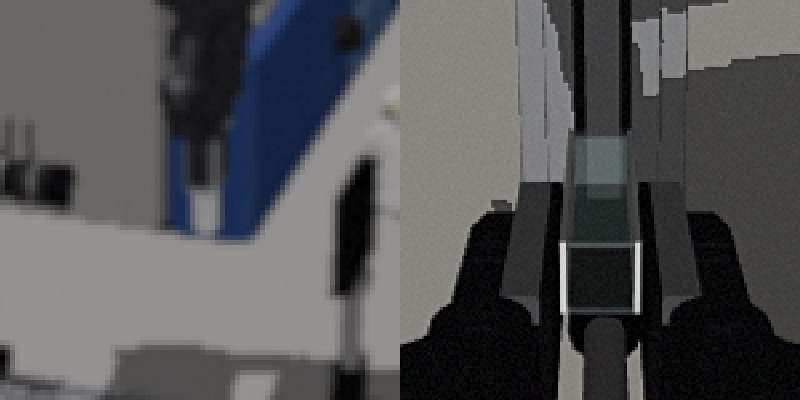

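The side crop shows the cuvette upright with its foot at about (205,235), i.e. pixel (291,173) against (290.5,171) predicted. The wrist crop shows it square between the pads. It is in place and still, so I'm handing in.

```bash
python3 -m crank '[[0,0,0,0,0,0,0.857],[0,0,0,0,0,0,0.857],[0,0,0,0,0,0,0.857]]'; python3 -c "
from rig import ticket;print(ticket.finish_job())"
```

```text
time_s: 16.8
eef_pos: [557.3, 143.7, 358.3]
ee_rot: [-0.0, 0.998, -0.056, -0.0]
force: [-0.5, 0.5, 0.2]
grip_width: 0.14
grip_force: 5.6
the job is handed in; nothing more can be done
None
```

I handed the job in at 16.8 s with the cover measured open at about 1.74 rad and the cuvette held still and upright at the measured focus, about 5.6 N per pad on its frosted sides; no verdict came back from the judge.

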